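Find the unreamed bush with the plug gauge

ROBOT

A 6-joint arm with a two-finger parallel gripper is mounted at the origin on the work surface. World frame = base frame: x ahead of the robot, y to its left, z up, the work surface at z = 0. Lengths are in m, angles in rad, forces in N, time in s.
With the tool pointing down it reaches from about 0.35 to 0.975 m from the base axis. Payload 4.9 kg.
Tool frame: the origin (TCP) lies at the very end of the fingers, on their centre line; the grasp point (between the pads) lies 19 mm behind it; z points along the fingers, y is the line along which they close (so a half turn about z gives the same grasp; the last joint's range is limited). The gripper opens to 85 mm and grips with 20 to 120 N. Pads are 22 mm wide; open, the fingers measure 114 mm over their backs; the gripper's body (76 mm by 85 mm) begins 54 mm behind the grasp point. The pads swing forward as they close: fully open they stand 13 mm farther back than shut.
Start: joints at [-1.457, 0.053, 1.613, -0, 1.476, -0.119], TCP at [0.144, -0.608, 0.21] pointing down, gripper open.
Joint ranges: [-3.01, 3.01], [-1.01, 2.22], [0.06, 2.58], [-1.02, 4.17], [0.09, 2.62], [-3.14, 3.14]. Speed limits (rad/s): [2.57, 2.57, 3.14, 3.14, 3.14, 3.14].

INTERFACE

Orientations are given as a rotation vector (axis times angle).
In Python, from station import * gives the robot as it stands.
- The arm moves only by the shell command python3 -m crank 'ROWS' [OPENING] [FORCE]. ROWS is JSON, a list of rows, each an object with "offset": the shift along the tool's x, y, z in m, a list of three; "twist": the turn, a rotation vector about the tool's x, y, z in degrees, a list of three. In form: [{"offset": [x, y, z], "twist": [rx, ry, rz]}, ...]. A call has 1 to 20 rows; each row is the pose to reach, as a shift and turn from the pose commanded when the call began, along the tool's axes at that moment; what a row does not reach only later rows make up. A row lasts 1/8 s, in which the tool goes at most 62.5 mm and 10.7 degrees, less where a joint would pass 70% of its speed; a pose out of reach is approached as far as the arm can. A call with a gripper value outside its range is refused whole. OPENING is the opening, from 0 (shut) to 1 (fully open), set as the call begins (- or left out, the last holds). The fingers move at their own pace and stop on an object; FORCE is the grip in N (left out, the last holds). Time passes only in rows, so rows that repeat a pose let the fingers close. It gives the time, the measured TCP pose, the force, the opening and the grip force at its end, in the units of the state.
- get_obs(): the state, without advancing time (a new reading comes with each control period).
- get_image(name): name is "side" or "top" or "wrist"; returns the picture (400x640x3 uint8, red, green, blue); there is no depth.
- get_calibration(name): a dict with "intrinsics" (3x3 intrinsics, pixels), "world_from_camera" (4x4, takes a point from camera to world coordinates); the wrist camera has in their place "tool_from_camera" (4x4, takes a point from camera to tool coordinates, whose origin is the TCP and whose axes are the flange's). Camera axes: x right, y up, looking along -z (the intrinsics and any distortion apply to the point x, -y, -z); pixel columns grow to the right and rows downward; lengths in m; the calibration is good to about 2 mm. A picture is of the moment at which its call begins: read the wrist's pose just before it. get_calibration takes no time and is no camera call.
- finish_job(): hands the job in; it is judged then, once.
Trained networks look in the newest picture that a camera, given by its name, has taken for a name from the list of things; names that differ only in an ending like _2 or _b are one class to them, and where a whole thing is asked for, a point or a joint stands for the part that bears it (a point fixed in the world has none). Each returns a list of dicts, best first, with "confidence" (0 to 1); they miss things now and then, are a little off and sometimes report something else, mostly with a low value. They report only what shows in the picture. A call takes as long as a camera call. They do not tell look-alikes from the thing itself.
- cut_out(query, camera): "region" (400x640 bool, what is visible of it) and "rect" ([centre column, centre row, width, height] in pixels, round what is visible of it).
The state is a dict: "t": time; "q": joint angles; "dq": joint speeds; "effort": joint torques, N m; "tool_pos": TCP position; "tool_rot": TCP orientation; "contact_force": force on the tool from outside, world axes, zero at the start; "wrist_torque": the same for the moment, N m; "opening": finger opening in m; "grip_force": force on a finger pad.
Only numpy, scipy, OpenCV 4.12 (cv2) and the standard library are available. Lean on these libraries where they do the work, as an engineer would, in place of code of your own. Each camera call takes 0.05 s, during which the arm holds its last target. There are 200 camera calls.

TASK

One of the three bronze bushes in the wooden board was not reamed right through. Find it with the plug gauge, feeling for each bore and never forcing the pin: in a good bush it drops in up to its collar, in the bad one it stops part-way; a bush is condemned only after the held gauge has been pressed on that stop, for a moment, with a light push of about 6 N. Then put the gauge back upright in its wooden block and stand the bad bush upright in the red tray, setting both down rather than dropping them; the two good bushes stay in their recesses, and nothing else on the bench is disturbed.

Things in the scene. Friction and masses are not known exactly. Their poses are not given: they have to be found in the camera images.
- gauge: go plug gauge, 0.13 kg, 105 mm long, standing in the block at the start. Origin: centre of the pin's tip face; z runs up the gauge to the handle. From the tip up: lead cone, 13.4 mm across at the tip and 16 mm at z = 3 mm; steel pin 16 mm across to z = 33 mm; steel collar 27 mm across, z = 33 to 39 mm; hexagonal aluminium handle 18 mm across flats, z = 39 to 105 mm, one pair of flats facing along +-x, the others at +-60 degrees to it
- gauge_grip (a point): middle of the gauge's hexagonal handle, on its axis 78 mm above the tip; axes as the gauge's (flats face along x). A side load on the pin can swing the gauge a little in the fingers
- block: fixed dark wooden gauge block, to the left or right of the board, 85 x 85 mm, 50 mm tall, origin under its centre. A round upright hole in the middle of its top, 20 mm across and 38 mm deep, holds the pin; the collar rests on the block's top, so the gauge's tip then lies 17 mm above the bench
- board: fixed wooden board, 110 mm (x) x 300 mm (y), 18 mm tall, origin under its centre, with three square rubber-floored recesses 50 mm wide and 6 mm deep on its y axis, 100 mm apart. In each stands one loose bronze bush, up to 4 mm off the recess's centre along each of the board's x and y. The bushes look exactly alike, are not themselves measured, and any of the three may be the bad one
- recess_left (a point): middle of the floor of the recess at the board's +y end, 12 mm above the bench; axes as the board's. Each bush is 42 mm across, 36 mm tall (its top is thus 48 mm above the bench), 0.34 kg, with a round bore 17 mm across straight down its middle, square-edged at the mouth
- recess_mid (a point): the same for the middle recess. In a good bush the pin goes in its full 33 mm, until the collar meets the top of the bush. The bush is held down by its own weight only: a pin drawn out fast or askew lifts it with it
- recess_right (a point): the same for the recess at the board's -y end. In the bad bush the pin's tip stops 12 mm below the top of the bush, on the step where the reaming ended
- tray: fixed red steel scrap tray on the other side of the board, 150 x 150 mm, walls 3 mm thick and 20 mm tall, floor 3 mm thick; origin under its centre
- shaft: bystander: stepped steel shaft, 80 mm tall, 28 mm across, standing on end
- wrench: bystander: steel spanner, lying flat, origin at its middle. More loose things lie out of the way: a file between the robot and the board (about 0.35 m from the robot, under 30 mm tall), a hammer, a screwdriver and a bearing housing (80 mm tall) more than 0.7 m ahead, a tin (120 mm tall) far to the right
Mind the look-alikes: they are no part of the job. Of the things that look like the tray, take the one that is farthest to the robot's left at the start.

How it is judged:
By the outcome, as a careful person would: the job done as asked, in the order asked, and still so for the second after the job is handed in, with the robot touching nothing.
It also fails if it takes over 72 s, if anything falls off the work surface, if the arm or the gripper's body presses on something with over 40 N, if the wrist force passes 120 N, or if a joint passes its speed limit or range.

## Working session

There is one attempt and no reset: what is moved stays moved. The work goes in short steps, Python scripts to look and compute and a shell command to move; the robot and the scene stay as the last step left them, time stands still between calls to the robot, and variables do not carry over. Pictures are saved under pics/ and viewed, at most 10 in all, crops included, and the job is handed in when it is done.

```bash
ls; mkdir -p pics; cat > h.py <<'E'
from station import *
import numpy as np, cv2
from scipy.spatial.transform import Rotation as R
def cam(n,obs=None):
    c=get_calibration(n); K=np.array(c["intrinsics"])
    if n=="wrist":
        T=np.eye(4);T[:3,:3]=R.from_rotvec(obs["tool_rot"]).as_matrix();T[:3,3]=obs["tool_pos"]
        return K,T@np.array(c["tool_from_camera"]),c
    return K,np.array(c["world_from_camera"]),c
def ray(K,T,u,v):
    d=np.linalg.inv(K)@[u,v,1]; d=T[:3,:3]@(d*[1,-1,-1]); return T[:3,3],d
def at(K,T,u,v,z):
    o,d=ray(K,T,u,v); return o+d*(z-o[2])/d[2]
def px(K,T,p):
    q=np.linalg.inv(T)@np.append(p,1); q=K@(q[:3]*[1,-1,-1]); return q[:2]/q[2]
E
python3 - <<'E'
from h import *
o=get_obs(); print({k:np.round(v,3) for k,v in o.items()})
for n in("top","side"):
    im=get_image(n); cv2.imwrite(f"pics/{n}0.png",im[...,::-1]); K,T,c=cam(n); print(n,K.tolist(),T.round(3).tolist(),c.keys())
    for q in("gauge","block","board","tray","shaft","wrench","recess_left"):
        for d in cut_out(q,n)[:4]:
            if d["confidence"]>.3: print(q,round(d["confidence"],2),np.round(d["rect"]),at(K,T,d["rect"][0],d["rect"][1],.02).round(3))
E
```

```text
pics
{'t': np.float64(0.0), 'q': array([-1.457,  0.053,  1.614, -0.   ,  1.476, -0.119]), 'dq': array([-0.001, -0.   , -0.003, -0.001,  0.001,  0.001]), 'effort': array([ 2.0000e-03, -3.9369e+01, -3.7017e+01,  0.0000e+00,  7.0000e-03,
        0.0000e+00]), 'tool_pos': array([ 0.144, -0.607,  0.208]), 'tool_rot': array([-3.118, -0.365, -0.   ]), 'contact_force': array([-0.126, -0.881, -0.085]), 'wrist_torque': array([ 0.028,  0.026, -0.008]), 'grip_force': np.float64(0.0), 'opening': np.float64(0.085)}
top [[483.8075139436767, 0.0, 316.68795660426326], [0.0, 483.8075139436767, 202.67663114537908], [0.0, 0.0, 1.0]] [[0.008, 0.98, -0.199, 0.2], [-1.0, 0.01, 0.008, -0.066], [0.009, 0.199, 0.98, 1.503], [0.0, 0.0, 0.0, 1.0]] dict_keys(['intrinsics', 'world_from_camera'])
gauge 0.57 [382. 249.  44.  43.] [ 0.357 -0.279  0.02 ]
block 0.87 [179. 196.  38.  34.] [0.517 0.352 0.02 ]
board 0.58 [296. 202.  97.  40.] [ 0.504 -0.015  0.02 ]
tray 0.85 [461. 274.  65.  62.] [ 0.285 -0.52   0.02 ]
tray 0.55 [408. 204.  54.  52.] [ 0.5   -0.364  0.02 ]
shaft 0.73 [298. 200.  96.  40.] [ 0.508 -0.021 
[... 357 characters left out ...]
], [0.011, 0.713, 0.701, 0.825], [0.0, 0.0, 0.0, 1.0]] dict_keys(['intrinsics', 'world_from_camera'])
gauge 0.68 [227. 339.  14.  24.] [0.544 0.335 0.02 ]
block 0.75 [331. 160.  51.  36.] [ 0.509 -0.349  0.02 ]
block 0.59 [232. 353.  52.  47.] [0.52  0.359 0.02 ]
block 0.52 [230. 339.  15.  24.] [0.538 0.333 0.02 ]
board 0.57 [295. 238.  73.  88.] [0.503 0.018 0.02 ]
tray 0.64 [333. 160.  48.  33.] [ 0.502 -0.352  0.02 ]
tray 0.58 [404. 145.  46.  30.] [ 0.281 -0.517  0.02 ]
shaft 0.7 [192. 286.  14.  23.] [0.69  0.243 0.02 ]
shaft 0.61 [294. 236.  74.  89.] [0.508 0.011 0.02 ]
wrench 0.69 [368. 186.  42.  23.] [ 0.357 -0.258  0.02 ]
recess_left 0.92 [295. 239.  75.  90.] [0.502 0.018 0.02 ]
```

```bash
python3 - <<'E'
import cv2,numpy as np
a=cv2.imread("pics/top0.png")[120:320,150:510]; a=cv2.resize(a,None,fx=2.2,fy=2.2,interpolation=cv2.INTER_CUBIC); cv2.imwrite("pics/topc.png",a)
E
```

```text
(no output)
```

View pics/topc.png

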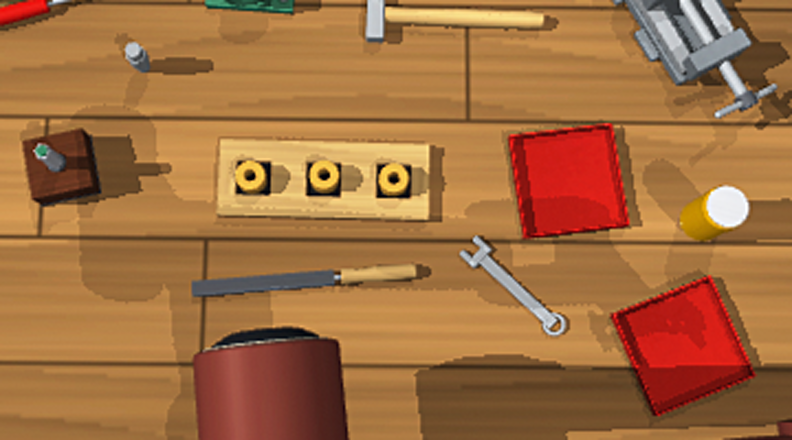

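View pics/side0.png

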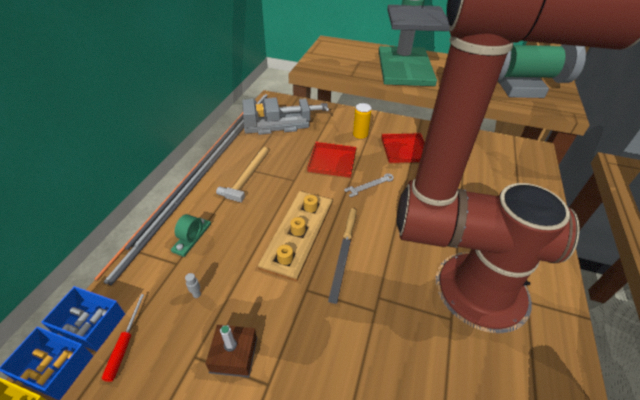

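The top view shows the three bushes at about (264,200), (297,200), (329,202) full-frame. The gauge is in the block near (172,190). The target tray is the one at (408,204), the farther left of the two.

```bash
cat >> h.py <<'E'
def to(pos,yaw,obs=None,tilt=None):
    """offset/twist from measured pose to pos, tool down with tool x at yaw deg"""
    o=obs or get_obs(); A=R.from_rotvec(o["tool_rot"]); B=R.from_euler("z",yaw,degrees=True)*R.from_euler("x",180,degrees=True)
    off=A.inv().apply(np.array(pos)-o["tool_pos"]); tw=(A.inv()*B).as_rotvec(degrees=True)
    print("off",off.round(4).tolist(),"twist",tw.round(2).tolist(),"mm",round(np.linalg.norm(off)*1e3))
E
python3 - <<'E'
from h import *
print(np.array(get_calibration("wrist")["tool_from_camera"]).round(3).tolist(),get_calibration("wrist")["intrinsics"])
K,T,c=cam("top")
f=lambda u,v,z:at(K,T,150+u/2.2,120+v/2.2,z).round(3)
for u,v in((250,176),(324,176),(394,180)): print("bush",f(u,v,.048))
print("gauge top",f(41,152,.122), "block",f(62,132+30,.05))
for p in((219,138),(429,145),(429,215),(217,215)): print("board",f(*p,.018))
for p in((511,133),(611,125),(630,227),(524,238)): print("tray",f(*p,.02))
o=get_obs(); print(R.from_rotvec(o["tool_rot"]).as_matrix().round(3).tolist())
to([.36,-.40,.3],0); to([.46,-.05,.33],0); to([.43,.33,.33],0)
E
```

```text
[[-0.001, 0.951, 0.31, 0.081], [1.0, 0.001, 0.0, -0.0], [-0.0, 0.31, -0.951, -0.164], [0.0, 0.0, 0.0, 1.0]] [[279.13421129   0.         320.45504167]
 [  0.         279.13421129 197.26538842]
 [  0.           0.           1.        ]]
bush [0.503 0.085 0.048]
bush [ 0.504 -0.018  0.048]
bush [ 0.499 -0.116  0.048]
gauge top [0.517 0.356 0.122] block [0.52  0.347 0.05 ]
board [0.564 0.134 0.018]
board [ 0.557 -0.167  0.018]
board [ 0.455 -0.167  0.018]
board [0.452 0.133 0.018]
tray [ 0.576 -0.285  0.02 ]
tray [ 0.589 -0.429  0.02 ]
tray [ 0.44  -0.451  0.02 ]
tray [ 0.423 -0.3    0.02 ]
[[0.973, 0.231, 0.0], [0.231, -0.973, -0.0], [0.0, 0.0, -1.0]]
off [0.258, -0.1527, -0.0904] twist [0.01, -0.0, 13.34] mm 313
off [0.436, -0.4702, -0.1204] twist [0.01, -0.0, 13.34] mm 652
off [0.4945, -0.8469, -0.1204] twist [0.01, -0.0, 13.34] mm 988
```

```bash
R='{"offset":[0.482,-0.49,0.02],"twist":[0,0,13.3]}'; python3 -m crank '[{"offset":[0.482,-0.49,0.02],"twist":[0,0,13.3]},{"offset":[0.482,-0.49,0.02],"twist":[0,0,13.3]},{"offset":[0.482,-0.49,0.02],"twist":[0,0,13.3]},{"offset":[0.482,-0.49,0.02],"twist":[0,0,13.3]},{"offset":[0.482,-0.49,0.02],"twist":[0,0,13.3]},{"offset":[0.482,-0.49,0.02],"twist":[0,0,13.3]},{"offset":[0.482,-0.49,0.02],"twist":[0,0,13.3]},{"offset":[0.482,-0.49,0.02],"twist":[0,0,13.3]},{"offset":[0.482,-0.49,0.02],"twist":[0,0,13.3]},{"offset":[0.482,-0.49,0.02],"twist":[0,0,13.3]},{"offset":[0.482,-0.49,0.02],"twist":[0,0,13.3]},{"offset":[0.482,-0.49,0.02],"twist":[0,0,13.3]},{"offset":[0.482,-0.49,0.02],"twist":[0,0,13.3]},{"offset":[0.482,-0.49,0.02],"twist":[0,0,13.3]}]' 1
python3 - <<'E'
from h import *
o=get_obs(); print(o["t"],o["tool_pos"],o["tool_rot"])
np.save("obs_w1.npy",np.r_[o["tool_pos"],o["tool_rot"]])
im=get_image("wrist"); cv2.imwrite("pics/w1.png",im[...,::-1])
to([.52,.35,.2],0,o)
E
```

```text
t: 2.55
tool_pos: [0.4998, -0.0213, 0.1897]
tool_rot: [3.141, -0.002, 0.0]
contact_force: [-0.8, 0.0, -0.1]
opening: 0.0853
grip_force: 0.0
2.55 [ 0.49978512 -0.02128741  0.18968444] [ 3.14129062e+00 -2.00346314e-03  1.94406883e-04]
off [0.0197, -0.3713, -0.0104] twist [0.02, -0.01, -0.07] mm 372
```

View pics/w1.png

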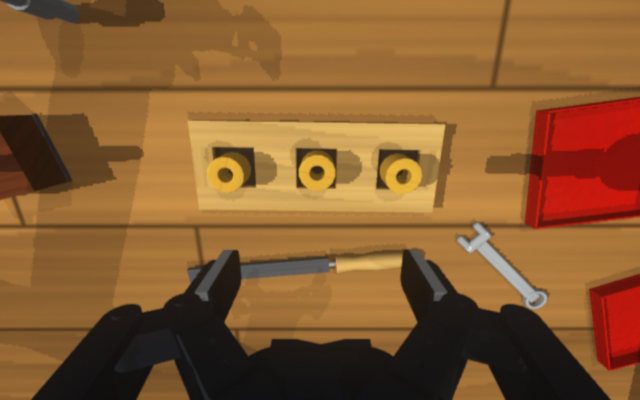

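The three bores show at about (228,176), (317,172) and (403,175). The fingers stand at the bottom of the picture, clear of everything. Next I move over the block.

```bash
python3 -m crank '[{"offset":[0.01,-0.37,0],"twist":[0,0,0]},{"offset":[0.01,-0.37,0],"twist":[0,0,0]},{"offset":[0.01,-0.37,0],"twist":[0,0,0]},{"offset":[0.01,-0.37,0],"twist":[0,0,0]},{"offset":[0.01,-0.37,0],"twist":[0,0,0]},{"offset":[0.01,-0.37,0],"twist":[0,0,0]},{"offset":[0.01,-0.37,0],"twist":[0,0,0]},{"offset":[0.01,-0.37,0],"twist":[0,0,0]}]'
python3 - <<'E'
from h import *
o=get_obs(); np.save("obs_w2.npy",np.r_[o["tool_pos"],o["tool_rot"]])
im=get_image("wrist"); cv2.imwrite("pics/w2.png",im[...,::-1])
K,T,c=cam("wrist",o)
p=px(K,T,[.518,.352,.1]); print(p)
u,v=int(p[0]),int(p[1]); x0,y0=max(u-75,0),max(v-60,0); print(x0,y0)
cv2.imwrite("pics/w2c.png",cv2.resize(im[y0:y0+120,x0:x0+150,::-1],None,fx=5,fy=5,interpolation=cv2.INTER_CUBIC))
# bores from w1
w=np.load("obs_w1.npy"); K,T,c=cam("wrist",dict(tool_pos=w[:3],tool_rot=w[3:]))
g=cv2.imread("pics/w1.png").astype(int)
for n,(u,v) in dict(L=(228,176),M=(317,172),R=(403,175)).items():
    s=g[v-25:v+25,u-28:u+28]; m=((s[...,2]-s[...,0]>75)&(s[...,2]>120)).astype(np.uint8)
    # bush blob's inner hole
    cs,h=cv2.findContours(m,cv2.RETR_CCOMP,cv2.CHAIN_APPROX_NONE)
    hs=[c for c,q in zip(cs,h[0]) if q[3]>=0 and cv2.contourArea(c)>20]
    for c in hs:
        e=cv2.fitEllipse(c); print(n,np.round(e[0],1)+[u-28,v-25],np.round(e[1],1),at(K,T,e[0][0]+u-28,e[0][1]+v-25,.048).round(4))
E
```

```text
t: 3.6
tool_pos: [0.5103, 0.3487, 0.1895]
tool_rot: [3.141, -0.001, -0.0]
contact_force: [0.3, -0.4, -0.7]
opening: 0.0855
grip_force: 0.0
[317.47501561 187.1763839 ]
242 127
L [225.  174.4] [13.6 14.9] [0.5077 0.0864 0.048 ]
M [333.2 183.5] [ 5.4 14.5] [ 0.4969 -0.0353  0.048 ]
M [316.5 172.2] [13.9 15.1] [ 0.5101 -0.0164  0.048 ]
M [315.6 168.1] [43.7 47.2] [ 0.5147 -0.0154  0.048 ]
R [401.9 175.6] [11.3 14.9] [ 0.5059 -0.1125  0.048 ]
```

View pics/w2c.png

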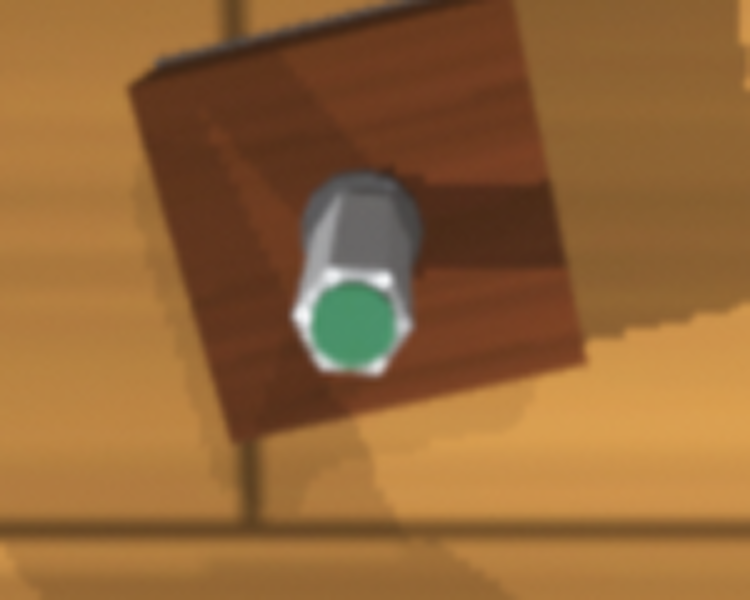

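The gauge's green top is at px (312.6,191.8) and its collar at about (314.3,173). The hex flats' normal is at a yaw of about -4.5 degrees, so tool yaw 25.5 matches a pair of flats.

```bash
python3 - <<'E'
from h import *
w=np.load("obs_w2.npy"); K,T,c=cam("wrist",dict(tool_pos=w[:3],tool_rot=w[3:]))
g=cv2.imread("pics/w2.png").astype(int)
m=(g[...,1]-g[...,2]>30).astype(np.uint8); m[:150]=0;m[230:]=0;m[:,:280]=0;m[:,345:]=0
M=cv2.moments(m,True); u,v=M['m10']/M['m00'],M['m01']/M['m00']; print(u,v,M['m00'],at(K,T,u,v,.122))
print("collar",at(K,T,314.3,173.4,.056))
K2,T2,_=cam("top"); t=cv2.imread("pics/top0.png").astype(int)[170:205,155:190]
m=(t[...,1]-t[...,2]>25).astype(np.uint8);M=cv2.moments(m,True);print("top",at(K2,T2,155+M['m10']/M['m00'],170+M['m01']/M['m00'],.122),M['m00'])
o=get_obs(); print(o["q"]); to([.521,.3535,.19],25.5,o);to([.521,.3535,.076],25.5,o)
E
```

```text
312.03555555555556 191.51555555555555 225.0 [0.52039832 0.35649921 0.122     ]
collar [0.52103184 0.35588282 0.056     ]
top [0.52041889 0.35685587 0.122     ] 24.0
[ 4.78723555e-01  4.89609352e-02  1.65036438e+00 -3.57841513e-04
  1.44247442e+00  2.05088671e+00]
off [0.0107, -0.0052, -0.0004] twist [0.02, 0.01, -25.58] mm 12
off [0.0107, -0.0052, 0.1136] twist [0.02, 0.01, -25.58] mm 114
```

```bash
python3 -m crank '[{"offset":[0.0103,-0.0076,0],"twist":[0,0,-10]},{"offset":[0.0103,-0.0076,0.02],"twist":[0,0,-20]},{"offset":[0.0103,-0.0076,0.05],"twist":[0,0,-25.5]},{"offset":[0.0103,-0.0076,0.09],"twist":[0,0,-25.5]},{"offset":[0.0103,-0.0076,0.1135],"twist":[0,0,-25.5]},{"offset":[0.0103,-0.0076,0.1135],"twist":[0,0,-25.5]},{"offset":[0.0103,-0.0076,0.1135],"twist":[0,0,-25.5]}]' && python3 -m crank '[{"offset":[0,0,0],"twist":[0,0,0]},{"offset":[0,0,0],"twist":[0,0,0]},{"offset":[0,0,0],"twist":[0,0,0]},{"offset":[0,0,0],"twist":[0,0,0]},{"offset":[0,0,0],"twist":[0,0,0]},{"offset":[0,0,0],"twist":[0,0,0]}]' 0 60
```

```text
t: 4.53
tool_pos: [0.5214, 0.3569, 0.0778]
tool_rot: [-3.064, -0.692, -0.003]
contact_force: [0.2, 0.5, 1.1]
opening: 0.0854
grip_force: 0.0
t: 5.28
tool_pos: [0.5203, 0.3576, 0.0765]
tool_rot: [-3.064, -0.694, -0.0]
contact_force: [-0.0, -0.4, 2.8]
opening: 0.0163
grip_force: 58.6
```

```bash
python3 -m crank '[{"offset":[0,0,-0.02],"twist":[0,0,0]},{"offset":[0,0,-0.05],"twist":[0,0,0]},{"offset":[0,0,-0.07],"twist":[0,0,0]},{"offset":[-0.015,0.028,-0.07],"twist":[0,0,0]},{"offset":[-0.035,0.067,-0.07],"twist":[0,0,0]},{"offset":[-0.06,0.112,-0.07],"twist":[0,0,0]},{"offset":[-0.085,0.157,-0.07],"twist":[0,0,0]},{"offset":[-0.108,0.2,-0.065],"twist":[0,0,0]},{"offset":[-0.122,0.226,-0.06],"twist":[0,0,0]},{"offset":[-0.1286,0.2392,-0.055],"twist":[0,0,0]},{"offset":[-0.1286,0.2392,-0.055],"twist":[0,0,0]},{"offset":[-0.1286,0.2392,-0.055],"twist":[0,0,0]}]'
python3 - <<'E'
from h import *
o=get_obs(); print(o["wrist_torque"],o["contact_force"]); np.save("obs_w3.npy",np.r_[o["tool_pos"],o["tool_rot"]])
im=get_image("wrist"); cv2.imwrite("pics/w3.png",im[...,::-1])
K,T,c=cam("wrist",o); p=o["tool_pos"]
print("axis tip px",px(K,T,p-[0,0,.059]),"tcp",px(K,T,p),"bush",px(K,T,[.5077,.0864,.048]))
t=cv2.imread("pics/w3.png")[150:330,200:440]; cv2.imwrite("pics/w3c.png",cv2.resize(t,None,fx=3.3,fy=3.3,interpolation=cv2.INTER_CUBIC))
E
```

```text
t: 6.78
tool_pos: [0.5075, 0.0871, 0.1314]
tool_rot: [-3.063, -0.696, -0.001]
contact_force: [1.1, -0.6, -1.7]
opening: 0.0167
grip_force: 58.8
[-0.02318789  0.00467039  0.02442685] [ 1.13690838 -0.57581297 -1.67799177]
axis tip px [320.52723464 205.97541111] tcp [320.53549462 236.7847643 ] bush [321.32757649 197.22073472]
```

View pics/w3c.png

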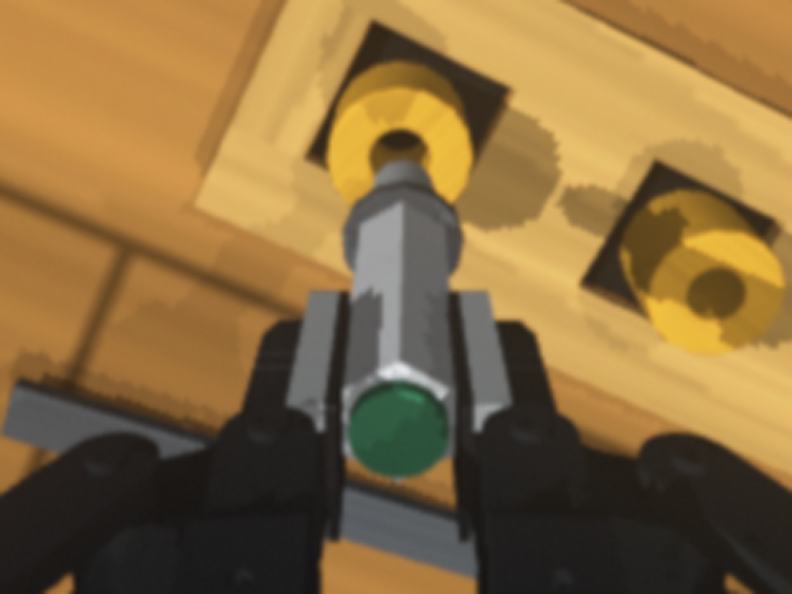

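The gauge is held upright on its flats, with its tip just in front of the left bush's bore (px about 321,196). I'll quantify the offset.

```bash
cat >> h.py <<'E'
def greenpos(im,o):
    "gauge top centre relative to TCP in tool axes"
    K,T,c=cam("wrist",o); g=im.astype(int); m=((g[...,1]-g[...,0]>25)&(g[...,1]-g[...,2]>5)).astype(np.uint8); m[:200]=0; m[:,:290]=0; m[:,350:]=0
    M=cv2.moments(m,True); u,v=M['m10']/M['m00'],M['m01']/M['m00']
    A=R.from_rotvec(o["tool_rot"]); p=at(K,T,u,v,o["tool_pos"][2]+.046)
    return A.inv().apply(p-o["tool_pos"]).round(4),(u,v),M['m00']
def ringfit(im,o,p0):
    "bush top centre by fitting the bright ring 42/17 mm at z=.048"
    from scipy.optimize import minimize
    K,T,c=cam("wrist",o); hsv=cv2.cvtColor(im,cv2.COLOR_RGB2HSV).astype(float)
    sat=cv2.GaussianBlur(((hsv[...,1]>165)&(hsv[...,2]>185)&(hsv[...,0]>17)).astype(np.float32),(0,0),1)
    a=np.linspace(0,2*np.pi,60,endpoint=False)
    def S(x,r): 
        q=[px(K,T,[x[0]+r*np.cos(b),x[1]+r*np.sin(b),.048]) for b in a]
        return cv2.remap(sat,np.float32(q)[:,0][None],np.float32(q)[:,1][None],1)[0]
    f=lambda x:-(S(x,.0195).sum()+S(x,.0103).sum()-S(x,.0225).sum()-S(x,.0070).sum())
    best=min(((f((p0[0]+i*1e-3,p0[1]+j*1e-3)),i,j) for i in range(-7,8) for j in range(-7,8)))
    x0=np.array(p0)+np.array(best[1:])*1e-3
    r=minimize(f,x0,method="Nelder-Mead",options=dict(initial_simplex=[x0,x0+[.001,0],x0+[0,.001]],xatol=1e-4,fatol=1e-2))
    return r.x.round(4),round(r.fun,1)
E
python3 - <<'E'
from h import *
ld=lambda n:(cv2.imread(f"pics/{n}.png")[...,::-1].copy(),dict(zip(("tool_pos","tool_rot"),np.load(f"obs_{n}.npy").reshape(2,3))))
im,o=ld("w3"); print(greenpos(im,o)); print(ringfit(im,o,(.5077,.0864)),ringfit(im,o,(.510,-.0164)))
im,o=ld("w1")
for p in((.5077,.0864),(.5101,-.0164),(.5059,-.1125)): print(ringfit(im,o,p))
E
```

```text
(array([-0.0011, -0.0002, -0.046 ]), (320.09430894308946, 280.1951219512195), 615.0)
(array([0.5072, 0.087 ]), np.float64(-71.3)) (array([ 0.5097, -0.0158]), np.float64(-48.9))
(array([0.5074, 0.0862]), np.float64(-88.4))
(array([ 0.5094, -0.0167]), np.float64(-89.3))
(array([ 0.5054, -0.1143]), np.float64(-91.9))
```

```bash
python3 -m crank '[{"offset":[0.0008,-0.0004,0.01],"twist":[0,0,0]},{"offset":[0.0008,-0.0004,0.018],"twist":[0,0,0]},{"offset":[0.0008,-0.0004,0.022],"twist":[0,0,0]},{"offset":[0.0008,-0.0004,0.0235],"twist":[0,0,0]},{"offset":[0.0008,-0.0004,0.0245],"twist":[0,0,0]},{"offset":[0.0008,-0.0004,0.0255],"twist":[0,0,0]}]'; python3 -c "
from h import *
o=get_obs();print(o['contact_force'],o['wrist_torque'],o['tool_pos'])"
```

```text
t: 7.58
tool_pos: [0.508, 0.0869, 0.1059]
tool_rot: [-3.064, -0.694, -0.001]
contact_force: [-0.6, 0.2, -1.4]
opening: 0.0165
grip_force: 58.9
[-0.55584338  0.19620222 -1.41092251] [0.05099014 0.13995874 0.04286291] [0.50799392 0.08691058 0.10590908]
```

```bash
python3 -m crank '[{"offset":[0,0,0.001],"twist":[0,0,0]},{"offset":[0,0,0.002],"twist":[0,0,0]},{"offset":[0,0,0.003],"twist":[0,0,0]},{"offset":[0,0,0.004],"twist":[0,0,0]}]'; python3 -c "
from h import *
o=get_obs();print(o['contact_force'],o['wrist_torque'],o['tool_pos'])"
```

```text
t: 8.07
tool_pos: [0.5075, 0.0871, 0.1013]
tool_rot: [-3.063, -0.694, 0.001]
contact_force: [-1.6, 1.0, -1.3]
opening: 0.0164
grip_force: 58.9
[-1.63422356  0.98598602 -1.33929341] [0.28472923 0.45265497 0.00059533] [0.50752594 0.0870592  0.10133706]
```

```bash
python3 -m crank '[{"offset":[-0.0004,-0.0006,0.0],"twist":[0,0,0]},{"offset":[-0.0004,-0.0006,0.001],"twist":[0,0,0]},{"offset":[-0.0004,-0.0006,0.002],"twist":[0,0,0]},{"offset":[-0.0004,-0.0006,0.003],"twist":[0,0,0]}]'; python3 -c "
from h import *
o=get_obs();print(o['contact_force'],o['wrist_torque'],o['tool_pos'])"
```

```text
t: 8.57
tool_pos: [0.5073, 0.0873, 0.0986]
tool_rot: [3.064, 0.694, 0.0]
contact_force: [-0.7, 0.9, -1.0]
opening: 0.0168
grip_force: 58.8
[-0.69306011  0.85062232 -0.9729936 ] [0.09652313 0.25526895 0.00097457] [0.50726772 0.08725205 0.09860511]
```

```bash
python3 -m crank '[{"offset":[-0.0001,-0.0004,0.001],"twist":[0,0,0]},{"offset":[-0.0001,-0.0004,0.002],"twist":[0,0,0]},{"offset":[-0.0001,-0.0004,0.003],"twist":[0,0,0]},{"offset":[-0.0001,-0.0004,0.004],"twist":[0,0,0]},{"offset":[-0.0001,-0.0004,0.0045],"twist":[0,0,0]}]'; python3 -c "
from h import *
o=get_obs();print(o['contact_force'],o['wrist_torque'],o['tool_pos'])"
```

```text
t: 9.2
tool_pos: [0.507, 0.0876, 0.094]
tool_rot: [3.064, 0.694, 0.0]
contact_force: [-0.1, 0.2, -0.9]
opening: 0.0166
grip_force: 58.8
[-0.06463258  0.18801584 -0.88622146] [-0.01175107  0.1004725  -0.05911852] [0.50701533 0.08756607 0.0940389 ]
```

```bash
python3 -m crank '[{"offset":[0,-0.0001,0.0015],"twist":[0,0,0]},{"offset":[0,-0.0001,0.003],"twist":[0,0,0]},{"offset":[0,-0.0001,0.0045],"twist":[0,0,0]},{"offset":[0,-0.0001,0.006],"twist":[0,0,0]}]'; python3 -c "
from h import *
o=get_obs();print(o['contact_force'],o['wrist_torque'],o['tool_pos'])"
```

```text
t: 9.7
tool_pos: [0.5069, 0.0877, 0.088]
tool_rot: [3.064, 0.694, 0.0]
contact_force: [0.2, 0.4, -1.4]
opening: 0.0165
grip_force: 58.8
[ 0.21443404  0.42517649 -1.36097572] [-0.0303739  -0.00241728  0.01089717] [0.50692904 0.08767079 0.08799266]
```

```bash
python3 -m crank '[{"offset":[0,0,0.002],"twist":[0,0,0]},{"offset":[0,0,0.004],"twist":[0,0,0]},{"offset":[0,0,0.006],"twist":[0,0,0]},{"offset":[0,0,0.008],"twist":[0,0,0]},{"offset":[0,0,0.010],"twist":[0,0,0]},{"offset":[0,0,0.0115],"twist":[0,0,0]},{"offset":[0,0,0.0125],"twist":[0,0,0]}]'; python3 -c "
from h import *
o=get_obs();print(o['contact_force'],o['wrist_torque'],o['tool_pos'])"
```

```text
t: 10.58
tool_pos: [0.5068, 0.0877, 0.0755]
tool_rot: [-3.064, -0.695, 0.0]
contact_force: [-0.2, 0.3, -1.7]
opening: 0.017
grip_force: 58.8
[-0.20609381  0.27365242 -1.67007023] [ 0.03746393  0.0248929  -0.02032062] [0.50684422 0.08771307 0.07546984]
```

```bash
python3 -m crank '[{"offset":[0,0,0.0005],"twist":[0,0,0]},{"offset":[0,0,0.001],"twist":[0,0,0]},{"offset":[0,0,0.0015],"twist":[0,0,0]}]'; python3 -c "
from h import *
o=get_obs();print(o['contact_force'],o['wrist_torque'],o['tool_pos'])"
```

```text
t: 10.95
tool_pos: [0.5071, 0.0877, 0.0744]
tool_rot: [-3.064, -0.694, -0.0]
contact_force: [-0.0, -0.3, 1.6]
opening: 0.017
grip_force: 59.2
[-0.03982409 -0.33057292  1.55371256] [0.02579806 0.2067244  0.01457717] [0.5070512  0.08770423 0.07444001]
```

```bash
python3 -m crank '[{"offset":[0,0,-0.003],"twist":[0,0,0]},{"offset":[0,0,-0.007],"twist":[0,0,0]},{"offset":[0,0,-0.012],"twist":[0,0,0]},{"offset":[0,0,-0.017],"twist":[0,0,0]},{"offset":[0,0,-0.022],"twist":[0,0,0]},{"offset":[0,0,-0.027],"twist":[0,0,0]},{"offset":[0,0,-0.033],"twist":[0,0,0]},{"offset":[0,0,-0.045],"twist":[0,0,0]},{"offset":[-0.008,0.0188,-0.045],"twist":[0,0,0]},{"offset":[-0.02,0.045,-0.045],"twist":[0,0,0]},{"offset":[-0.032,0.07,-0.045],"twist":[0,0,0]},{"offset":[-0.0425,0.0938,-0.045],"twist":[0,0,0]},{"offset":[-0.0425,0.0938,-0.045],"twist":[0,0,0]},{"offset":[-0.0425,0.0938,-0.045],"twist":[0,0,0]}]'
python3 - <<'E'
from h import *
o=get_obs(); np.save("obs_w4.npy",np.r_[o["tool_pos"],o["tool_rot"]])
im=get_image("wrist"); cv2.imwrite("pics/w4.png",im[...,::-1]); print(greenpos(im,o))
for p in((.5074,.0862),(.5094,-.0167),(.5054,-.1143)): print(ringfit(im,o,p))
to([.5092,-.0152,.107],25.5,o)
E
```

```text
t: 12.7
tool_pos: [0.5091, -0.0149, 0.1195]
tool_rot: [-3.064, -0.694, -0.001]
contact_force: [0.4, 0.0, -1.4]
opening: 0.0167
grip_force: 58.9
(array([-0.0011, -0.0002, -0.046 ]), (320.1559934318555, 280.18062397372745), 609.0)
(array([0.5073, 0.0867]), np.float64(-100.8))
(array([ 0.5096, -0.0161]), np.float64(-58.0))
(array([ 0.505, -0.114]), np.float64(-43.9))
off [-0.0001, 0.0003, 0.0125] twist [-0.01, -0.03, 0.03] mm 13
```

```bash
python3 -m crank '[{"offset":[-0.0001,0.0003,0.006],"twist":[0,0,0]},{"offset":[-0.0001,0.0003,0.01],"twist":[0,0,0]},{"offset":[-0.0001,0.0003,0.012],"twist":[0,0,0]},{"offset":[-0.0001,0.0003,0.013],"twist":[0,0,0]},{"offset":[-0.0001,0.0003,0.014],"twist":[0,0,0]},{"offset":[-0.0001,0.0003,0.015],"twist":[0,0,0]},{"offset":[-0.0001,0.0003,0.0155],"twist":[0,0,0]}]'; python3 -c "
from h import *
o=get_obs();print(o['contact_force'],o['wrist_torque'],o['tool_pos'])"
```

```text
t: 13.62
tool_pos: [0.5091, -0.0156, 0.1036]
tool_rot: [-3.064, -0.694, -0.0]
contact_force: [0.2, -0.6, -1.6]
opening: 0.0162
grip_force: 58.9
[ 0.17821075 -0.62680991 -1.561876  ] [-0.03155187 -0.00167674  0.04085562] [ 0.509057   -0.01561358  0.10361713]
```

```bash
python3 -m crank '[{"offset":[0,0,0.0015],"twist":[0,0,0]},{"offset":[0,0,0.003],"twist":[0,0,0]},{"offset":[0,0,0.0045],"twist":[0,0,0]},{"offset":[0,0,0.0055],"twist":[0,0,0]},{"offset":[0,0,0.0065],"twist":[0,0,0]},{"offset":[0,0,0.007],"twist":[0,0,0]}]'; python3 -c "
from h import *
o=get_obs();print(o['contact_force'],o['wrist_torque'],o['tool_pos'])"
```

```text
t: 14.38
tool_pos: [0.509, -0.0156, 0.0965]
tool_rot: [-3.064, -0.694, 0.0]
contact_force: [-0.4, 0.8, -1.0]
opening: 0.0166
grip_force: 59.0
[-0.44287767  0.8211259  -1.04751748] [0.00331018 0.05571162 0.02511847] [ 0.5090009 -0.0155823  0.0965099]
```

```bash
python3 -m crank '[{"offset":[0,0,0.0005],"twist":[0,0,0]},{"offset":[0,0,0.001],"twist":[0,0,0]},{"offset":[0,0,0.0015],"twist":[0,0,0]}]'; python3 -c "
from h import *
o=get_obs();print(o['contact_force'],o['wrist_torque'],o['tool_pos'])"
```

```text
t: 14.75
tool_pos: [0.509, -0.0156, 0.0951]
tool_rot: [3.064, 0.694, -0.0]
contact_force: [-0.1, 0.3, -1.3]
opening: 0.0163
grip_force: 59.0
[-0.08432503  0.27098913 -1.2681079 ] [-7.91400988e-04 -8.65858283e-05  4.60182282e-03] [ 0.50903671 -0.01560144  0.09509054]
```

```bash
python3 -m crank '[{"offset":[0,0,0.0004],"twist":[0,0,0]},{"offset":[0,0,0.0008],"twist":[0,0,0]},{"offset":[0,0,0.0012],"twist":[0,0,0]}]'; python3 -c "
from h import *
o=get_obs();print(o['contact_force'],o['wrist_torque'],o['tool_pos'])"
```

```text
t: 15.12
tool_pos: [0.509, -0.0156, 0.0939]
tool_rot: [-3.064, -0.694, -0.0]
contact_force: [0.3, -0.2, -1.7]
opening: 0.0166
grip_force: 59.0
[ 0.25439286 -0.24105712 -1.73927536] [-0.06737886 -0.0340652   0.00620257] [ 0.50902346 -0.01558882  0.09388295]
```

```bash
python3 -m crank '[{"offset":[0,0,0.0006],"twist":[0,0,0]},{"offset":[0,0,0.0012],"twist":[0,0,0]},{"offset":[0,0,0.002],"twist":[0,0,0]}]' && python3 -m crank '[{"offset":[0,0,0.0015],"twist":[0,0,0]},{"offset":[0,0,0.003],"twist":[0,0,0]}]'
```

```text
t: 15.5
tool_pos: [0.509, -0.0156, 0.0919]
tool_rot: [3.064, 0.694, -0.0]
contact_force: [0.4, 1.2, -1.4]
opening: 0.017
grip_force: 59.0
t: 15.75
tool_pos: [0.509, -0.0156, 0.0888]
tool_rot: [-3.064, -0.694, -0.0]
contact_force: [-0.3, -0.1, -1.5]
opening: 0.0165
grip_force: 59.0
```

Middle bush is going through freely, so I continue to the collar.

```bash
python3 -m crank '[{"offset":[0,0,0.002],"twist":[0,0,0]},{"offset":[0,0,0.005],"twist":[0,0,0]},{"offset":[0,0,0.008],"twist":[0,0,0]},{"offset":[0,0,0.0105],"twist":[0,0,0]},{"offset":[0,0,0.012],"twist":[0,0,0]},{"offset":[0,0,0.013],"twist":[0,0,0]}]' && python3 -m crank '[{"offset":[0,0,0.0005],"twist":[0,0,0]},{"offset":[0,0,0.001],"twist":[0,0,0]},{"offset":[0,0,0.0015],"twist":[0,0,0]}]'
```

```text
t: 16.5
tool_pos: [0.509, -0.0156, 0.0758]
tool_rot: [-3.064, -0.694, 0.0]
contact_force: [-0.1, -0.5, -1.5]
opening: 0.0163
grip_force: 59.0
t: 16.88
tool_pos: [0.5091, -0.0157, 0.0744]
tool_rot: [3.064, 0.694, 0.0]
contact_force: [-0.0, 1.0, -0.1]
opening: 0.0168
grip_force: 59.0
```

```bash
python3 -m crank '[{"offset":[0,0,-0.003],"twist":[0,0,0]},{"offset":[0,0,-0.007],"twist":[0,0,0]},{"offset":[0,0,-0.012],"twist":[0,0,0]},{"offset":[0,0,-0.017],"twist":[0,0,0]},{"offset":[0,0,-0.022],"twist":[0,0,0]},{"offset":[0,0,-0.027],"twist":[0,0,0]},{"offset":[0,0,-0.033],"twist":[0,0,0]},{"offset":[0,0,-0.045],"twist":[0,0,0]},{"offset":[-0.01,0.0188,-0.045],"twist":[0,0,0]},{"offset":[-0.023,0.043,-0.045],"twist":[0,0,0]},{"offset":[-0.036,0.067,-0.045],"twist":[0,0,0]},{"offset":[-0.046,0.0863,-0.045],"twist":[0,0,0]},{"offset":[-0.046,0.0863,-0.045],"twist":[0,0,0]},{"offset":[-0.046,0.0863,-0.045],"twist":[0,0,0]}]'
python3 - <<'E'
from h import *
o=get_obs(); np.save("obs_w5.npy",np.r_[o["tool_pos"],o["tool_rot"]])
im=get_image("wrist"); cv2.imwrite("pics/w5.png",im[...,::-1]); print(greenpos(im,o))
for p in((.5094,-.0167),(.5054,-.1143)): print(ringfit(im,o,p))
E
```

```text
t: 18.62
tool_pos: [0.5049, -0.1129, 0.1198]
tool_rot: [-3.064, -0.694, -0.001]
contact_force: [0.9, -0.1, -1.8]
opening: 0.0167
grip_force: 59.0
(array([-0.0011, -0.0003, -0.046 ]), (319.98376623376623, 280.15584415584414), 616.0)
(array([ 0.5095, -0.0167]), np.float64(-100.8))
(array([ 0.5054, -0.1138]), np.float64(-59.6))
```

```bash
python3 -m crank '[{"offset":[0,0.0003,0.006],"twist":[0,0,0]},{"offset":[0,0.0003,0.01],"twist":[0,0,0]},{"offset":[0,0.0003,0.012],"twist":[0,0,0]},{"offset":[0,0.0003,0.013],"twist":[0,0,0]},{"offset":[0,0.0003,0.014],"twist":[0,0,0]},{"offset":[0,0.0003,0.015],"twist":[0,0,0]},{"offset":[0,0.0003,0.0155],"twist":[0,0,0]}]'; python3 -c "
from h import *
o=get_obs();print(o['contact_force'],o['wrist_torque'],o['tool_pos'])"
```

```text
t: 19.55
tool_pos: [0.5049, -0.1136, 0.1039]
tool_rot: [3.064, 0.694, 0.0]
contact_force: [0.1, 0.9, -1.7]
opening: 0.0169
grip_force: 59.0
[ 0.13062581  0.88793359 -1.70390845] [0.02351768 0.00052074 0.02877465] [ 0.50487306 -0.1135907   0.10391088]
```

```bash
python3 -m crank '[{"offset":[0,0,0.0015],"twist":[0,0,0]},{"offset":[0,0,0.003],"twist":[0,0,0]},{"offset":[0,0,0.0045],"twist":[0,0,0]},{"offset":[0,0,0.0055],"twist":[0,0,0]},{"offset":[0,0,0.0065],"twist":[0,0,0]},{"offset":[0,0,0.0072],"twist":[0,0,0]}]'; python3 -c "
from h import *
o=get_obs();print(o['contact_force'],o['wrist_torque'],o['tool_pos'])"; python3 -m crank '[{"offset":[0,0,0.0004],"twist":[0,0,0]},{"offset":[0,0,0.0008],"twist":[0,0,0]}]'
```

```text
t: 20.3
tool_pos: [0.5049, -0.1136, 0.0967]
tool_rot: [-3.064, -0.694, -0.0]
contact_force: [0.5, 0.2, -1.7]
opening: 0.0167
grip_force: 59.0
[ 0.5129409   0.17249707 -1.69177151] [-0.02054888  0.00900487 -0.01238282] [ 0.50486432 -0.1135739   0.09665542]
t: 20.55
tool_pos: [0.5049, -0.1136, 0.0959]
tool_rot: [3.064, 0.694, 0.0]
contact_force: [0.4, -0.4, -0.5]
opening: 0.0163
grip_force: 59.0
```

```bash
python3 -m crank '[{"offset":[0,0,0.0004],"twist":[0,0,0]},{"offset":[0,0,0.0008],"twist":[0,0,0]},{"offset":[0,0,0.0008],"twist":[0,0,0]}]'; python3 -c "
from h import *
for i in range(4):
  o=get_obs();print(o['contact_force'],o['tool_pos'])"
```

```text
t: 20.92
tool_pos: [0.505, -0.1136, 0.0954]
tool_rot: [3.064, 0.694, 0.0]
contact_force: [-0.2, 0.2, 1.1]
opening: 0.0167
grip_force: 59.2
[-0.17842332  0.24451984  1.13635333] [ 0.50496866 -0.11359586  0.0953717 ]
[-0.17842332  0.24451984  1.13635333] [ 0.50496866 -0.11359586  0.0953717 ]
[-0.17842332  0.24451984  1.13635333] [ 0.50496866 -0.11359586  0.0953717 ]
[-0.17842332  0.24451984  1.13635333] [ 0.50496866 -0.11359586  0.0953717 ]
```

```bash
python3 -m crank '[{"offset":[0,0,0.0003],"twist":[0,0,0]},{"offset":[0,0,0.0006],"twist":[0,0,0]},{"offset":[0,0,0.0006],"twist":[0,0,0]}]'
```

```text
t: 21.3
tool_pos: [0.5052, -0.1136, 0.0953]
tool_rot: [3.064, 0.694, 0.001]
contact_force: [-2.0, 1.6, 6.3]
opening: 0.0166
grip_force: 59.8
```

```bash
python3 -m crank '[{"offset":[0,0,-0.0002],"twist":[0,0,0]},{"offset":[0,0,-0.0002],"twist":[0,0,0]},{"offset":[0,0,-0.0002],"twist":[0,0,0]},{"offset":[0,0,-0.0002],"twist":[0,0,0]}]'
```

```text
t: 21.8
tool_pos: [0.5052, -0.1137, 0.0953]
tool_rot: [3.064, 0.694, 0.001]
contact_force: [-2.2, 0.7, 6.0]
opening: 0.0167
grip_force: 59.8
```

```bash
python3 -m crank '[{"offset":[0,0,-0.003],"twist":[0,0,0]},{"offset":[0,0,-0.007],"twist":[0,0,0]},{"offset":[0,0,-0.012],"twist":[0,0,0]},{"offset":[0,0,-0.022],"twist":[0,0,0]},{"offset":[0,0,-0.042],"twist":[0,0,0]},{"offset":[0.01,-0.0192,-0.057],"twist":[0,0,0]},{"offset":[0.028,-0.054,-0.057],"twist":[0,0,0]},{"offset":[0.051,-0.098,-0.057],"twist":[0,0,0]},{"offset":[0.075,-0.144,-0.057],"twist":[0,0,0]},{"offset":[0.099,-0.1905,-0.057],"twist":[0,0,0]},{"offset":[0.123,-0.237,-0.057],"twist":[0,0,0]},{"offset":[0.147,-0.283,-0.057],"twist":[0,0,0]},{"offset":[0.171,-0.329,-0.057],"twist":[0,0,0]},{"offset":[0.193,-0.3715,-0.057],"twist":[0,0,0]},{"offset":[0.209,-0.402,-0.057],"twist":[0,0,0]},{"offset":[0.2174,-0.4184,-0.057],"twist":[0,0,0]},{"offset":[0.2174,-0.4184,-0.057],"twist":[0,0,0]},{"offset":[0.2174,-0.4184,-0.057],"twist":[0,0,0]}]'
python3 - <<'E'
from h import *
o=get_obs(); np.save("obs_w6.npy",np.r_[o["tool_pos"],o["tool_rot"]])
im=get_image("wrist"); cv2.imwrite("pics/w6.png",im[...,::-1]); print(greenpos(im,o))
cv2.imwrite("pics/w6c.png",cv2.resize(im[120:310,220:430,::-1],None,fx=3,fy=3,interpolation=cv2.INTER_CUBIC))
to([.5203,.3574,.152],25.5,o)
E
```

```text
t: 24.05
tool_pos: [0.5209, 0.3566, 0.152]
tool_rot: [3.064, 0.693, -0.0]
contact_force: [0.0, -0.5, -2.3]
opening: 0.0164
grip_force: 59.0
(array([ 0.0001, -0.0014, -0.046 ]), (317.76943005181346, 278.09067357512953), 386.0)
off [-0.0002, -0.001, -0.0] twist [0.03, 0.01, -0.02] mm 1
```

View pics/w6c.png

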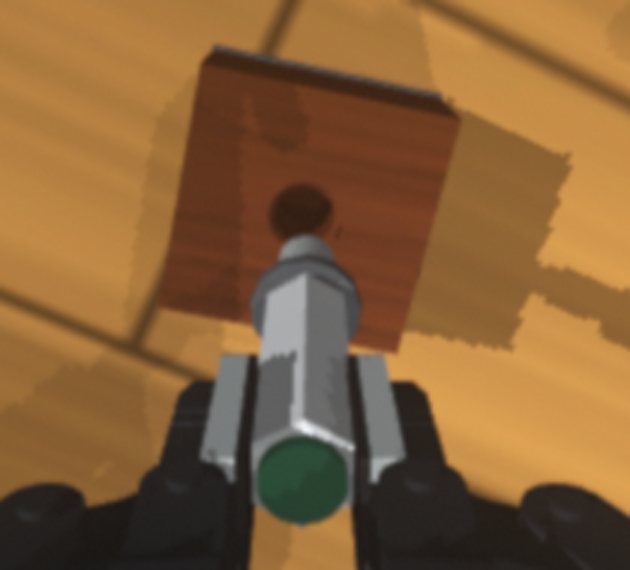

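The hole is at px (320.7,191), directly ahead of the tip.

```bash
python3 - <<'E'
from h import *
w=np.load("obs_w6.npy"); o=dict(tool_pos=w[:3],tool_rot=w[3:]);K,T,c=cam("wrist",o)
p=at(K,T,320.7,191.3,.05); print(p, R.from_rotvec(w[3:]).inv().apply(p-w[:3]))
E
```

```text
[0.5209674  0.35634538 0.05      ] [8.95277580e-06 2.09299956e-04 1.01952758e-01]
```

```bash
python3 -m crank '[{"offset":[0,-0.0006,0.02],"twist":[0,0,0]},{"offset":[0,-0.0006,0.036],"twist":[0,0,0]},{"offset":[0,-0.0006,0.042],"twist":[0,0,0]},{"offset":[0,-0.0006,0.045],"twist":[0,0,0]},{"offset":[0,-0.0006,0.048],"twist":[0,0,0]}]' && python3 -m crank '[{"offset":[0,0,0.004],"twist":[0,0,0]},{"offset":[0,0,0.01],"twist":[0,0,0]},{"offset":[0,0,0.016],"twist":[0,0,0]},{"offset":[0,0,0.021],"twist":[0,0,0]},{"offset":[0,0,0.024],"twist":[0,0,0]},{"offset":[0,0,0.025],"twist":[0,0,0]}]'
```

```text
t: 24.72
tool_pos: [0.5207, 0.3584, 0.104]
tool_rot: [-3.064, -0.694, -0.001]
contact_force: [0.4, -0.2, -0.6]
opening: 0.0167
grip_force: 59.0
t: 25.48
tool_pos: [0.5203, 0.3582, 0.0784]
tool_rot: [3.064, 0.694, -0.0]
contact_force: [0.8, -0.1, -1.0]
opening: 0.0167
grip_force: 59.0
```

```bash
python3 -m crank '[{"offset":[0,0,0.0005],"twist":[0,0,0]},{"offset":[0,0,0.001],"twist":[0,0,0]},{"offset":[0,0,0.0015],"twist":[0,0,0]},{"offset":[0,0,0.002],"twist":[0,0,0]}]'
```

```text
t: 25.98
tool_pos: [0.5204, 0.3583, 0.0768]
tool_rot: [-3.064, -0.694, -0.0]
contact_force: [-1.3, 0.5, -2.2]
opening: 0.0166
grip_force: 59.0
```

```bash
python3 -m crank '[{"offset":[0,0,0.0004],"twist":[0,0,0]},{"offset":[0,0,0.0008],"twist":[0,0,0]},{"offset":[0,0,0.001],"twist":[0,0,0]}]'
```

```text
t: 26.35
tool_pos: [0.5206, 0.3583, 0.0764]
tool_rot: [-3.064, -0.694, -0.001]
contact_force: [-1.4, -0.9, 3.5]
opening: 0.0168
grip_force: 59.6
```

```bash
python3 -m crank '[{"offset":[0,0,0],"twist":[0,0,0]},{"offset":[0,0,0],"twist":[0,0,0]},{"offset":[0,0,0],"twist":[0,0,0]},{"offset":[0,0,0],"twist":[0,0,0]},{"offset":[0,0,-0.02],"twist":[0,0,0]},{"offset":[0,0,-0.06],"twist":[0,0,0]},{"offset":[0,0,-0.1],"twist":[0,0,0]},{"offset":[0,0,-0.1],"twist":[0,0,0]}]' 1
python3 - <<'E'
from h import *
o=get_obs(); np.save("obs_w7.npy",np.r_[o["tool_pos"],o["tool_rot"]])
im=get_image("wrist"); cv2.imwrite("pics/w7.png",im[...,::-1])
cv2.imwrite("pics/w7c.png",cv2.resize(im[100:300,200:440,::-1],None,fx=3,fy=3))
to([.505,-.114,.1],25.5,o)
E
```

```text
t: 27.35
tool_pos: [0.5233, 0.3598, 0.1829]
tool_rot: [-3.061, -0.694, -0.017]
contact_force: [0.3, -0.4, 0.3]
opening: 0.0858
grip_force: 0.0
off [-0.2217, 0.4197, 0.0803] twist [-0.03, -0.63, 0.04] mm 481
```

View pics/w7c.png

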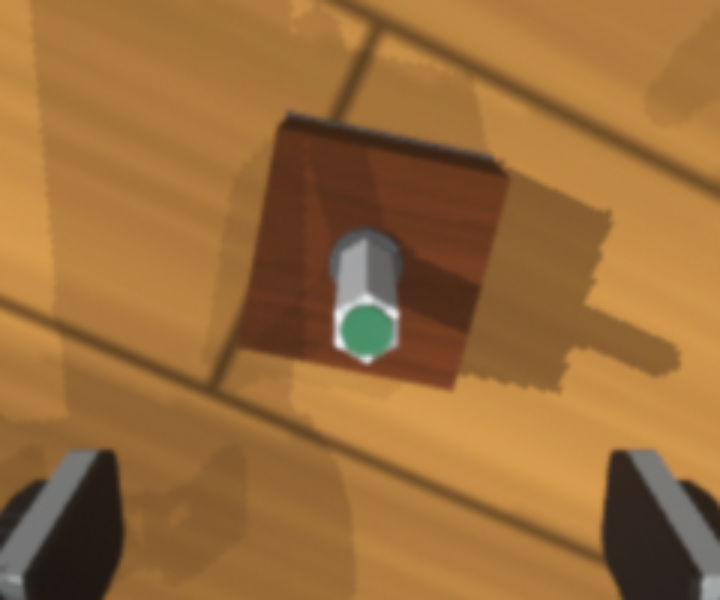

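The gauge stands upright in its block, with the collar at crop (366,262) and the top at (366,330). Next, the right bush.

```bash
python3 -m crank '[{"offset":[-0.028,0.053,0.0],"twist":[0,0,0]},{"offset":[-0.056,0.106,0.01],"twist":[0,0,0]},{"offset":[-0.084,0.159,0.02],"twist":[0,0,0]},{"offset":[-0.112,0.212,0.04],"twist":[0,0,0]},{"offset":[-0.14,0.265,0.06],"twist":[0,0,0]},{"offset":[-0.168,0.318,0.07],"twist":[0,0,0]},{"offset":[-0.196,0.371,0.08],"twist":[0,0,0]},{"offset":[-0.213,0.403,0.08],"twist":[0,0,0]},{"offset":[-0.2205,0.4195,0.08],"twist":[0,0,0]},{"offset":[-0.2205,0.4195,0.08],"twist":[0,0,0]},{"offset":[-0.2205,0.4195,0.08],"twist":[0,0,0]}]'
python3 - <<'E'
from h import *
o=get_obs(); im=get_image("wrist"); cv2.imwrite("pics/w8.png",im[...,::-1])
for p in((.5074,.0862),(.5094,-.0167),(.5054,-.1143)): print(ringfit(im,o,p))
to([.505,-.1138,.022],25.5,o)
d=[x for x in cut_out("tray","top") if 0]
im=get_image("top"); K,T,_=cam("top"); hsv=cv2.cvtColor(im,cv2.COLOR_RGB2HSV)
m=((hsv[...,1]>200)&((hsv[...,0]<6)|(hsv[...,0]>174))&(hsv[...,2]>90)).astype(np.uint8)
n,l,s,c=cv2.connectedComponentsWithStats(m)
for i in range(1,n):
    if s[i,4]>500: print(s[i],at(K,T,*c[i],.008))
E
```

```text
t: 28.78
tool_pos: [0.5023, -0.1141, 0.0956]
tool_rot: [-3.063, -0.696, 0.0]
contact_force: [-0.4, -0.3, 0.8]
opening: 0.0851
grip_force: 0.0
(array([0.5074, 0.0866]), np.float64(-103.0))
(array([ 0.5093, -0.0166]), np.float64(-103.6))
(array([ 0.5053, -0.1139]), np.float64(-103.0))
off [0.0026, 0.0009, 0.0736] twist [-0.04, -0.0, 0.11] mm 74
[ 381  176   55   52 2231] [ 0.50938069 -0.36558663  0.008     ]
[ 428  245   66   64 2389] [ 0.2751198  -0.51617797  0.008     ]
```

```bash
python3 -m crank '[{"offset":[0.0027,0.0009,0.02],"twist":[0,0,0]},{"offset":[0.0027,0.0009,0.05],"twist":[0,0,0]},{"offset":[0.0027,0.0009,0.067],"twist":[0,0,0]},{"offset":[0.0027,0.0009,0.0735],"twist":[0,0,0]},{"offset":[0.0027,0.0009,0.0735],"twist":[0,0,0]},{"offset":[0.0027,0.0009,0.0735],"twist":[0,0,0]}]' && python3 -m crank '[{"offset":[0,0,0],"twist":[0,0,0]},{"offset":[0,0,0],"twist":[0,0,0]},{"offset":[0,0,0],"twist":[0,0,0]},{"offset":[0,0,0],"twist":[0,0,0]},{"offset":[0,0,0],"twist":[0,0,0]},{"offset":[0,0,0],"twist":[0,0,0]}]' 0 50
```

```text
t: 29.68
tool_pos: [0.506, -0.1153, 0.0233]
tool_rot: [3.063, 0.694, 0.003]
contact_force: [-0.3, 1.1, 0.8]
opening: 0.0851
grip_force: 0.0
t: 30.42
tool_pos: [0.5053, -0.1149, 0.0233]
tool_rot: [-3.063, -0.694, 0.0]
contact_force: [-2.5, 1.7, 6.5]
opening: 0.0372
grip_force: 49.3
```

```bash
python3 -m crank '[{"offset":[0,0,-0.003],"twist":[0,0,0]},{"offset":[0,0,-0.01],"twist":[0,0,0]},{"offset":[0,0,-0.025],"twist":[0,0,0]},{"offset":[0,0,-0.045],"twist":[0,0,0]},{"offset":[0,0,-0.06],"twist":[0,0,0]},{"offset":[0,0,-0.06],"twist":[0,0,0]}]'
python3 - <<'E'
from h import *
o=get_obs(); print(o["wrist_torque"]); im=get_image("wrist"); cv2.imwrite("pics/w9.png",im[...,::-1])
cv2.imwrite("pics/w9c.png",cv2.resize(im[100:320,160:480,::-1],None,fx=2.4,fy=2.4))
to([.508,-.366,.0844],25.5,o)
E
```

```text
t: 31.18
tool_pos: [0.5065, -0.1155, 0.0844]
tool_rot: [3.062, 0.694, 0.005]
contact_force: [-0.4, 0.6, -2.5]
opening: 0.0371
grip_force: 50.5
[ 0.01696409 -0.03169649 -0.02397206]
off [-0.1066, 0.2267, 0.0003] twist [0.17, -0.16, 0.04] mm 250
```

View pics/w9c.png

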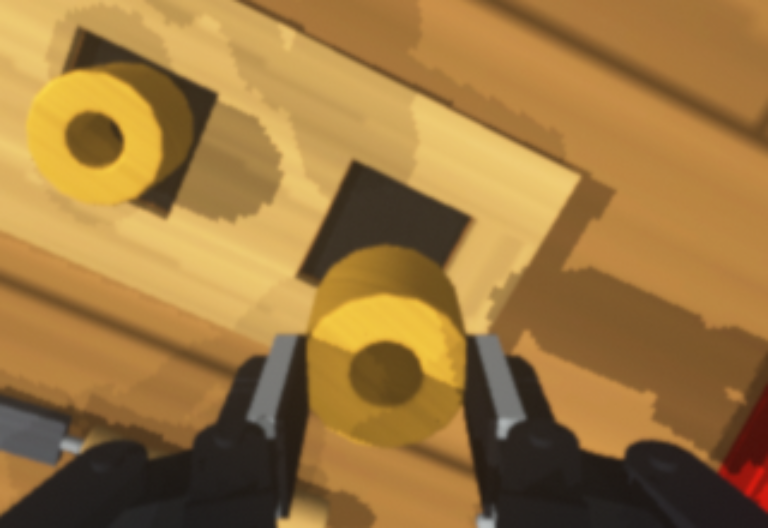

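The bush is held upright between the pads, clear of its recess. Now I carry it to the tray.

```bash
python3 -m crank '[{"offset":[-0.01,0.0213,0],"twist":[0,0,0]},{"offset":[-0.028,0.06,0],"twist":[0,0,0]},{"offset":[-0.05,0.106,0],"twist":[0,0,0]},{"offset":[-0.072,0.153,0],"twist":[0,0,0]},{"offset":[-0.092,0.196,0],"twist":[0,0,0]},{"offset":[-0.103,0.219,0],"twist":[0,0,0]},{"offset":[-0.1067,0.227,0.01],"twist":[0,0,0]},{"offset":[-0.1067,0.227,0.03],"twist":[0,0,0]},{"offset":[-0.1067,0.227,0.048],"twist":[0,0,0]},{"offset":[-0.1067,0.227,0.06],"twist":[0,0,0]},{"offset":[-0.1067,0.227,0.065],"twist":[0,0,0]},{"offset":[-0.1067,0.227,0.067],"twist":[0,0,0]},{"offset":[-0.1067,0.227,0.067],"twist":[0,0,0]}]' && python3 -m crank '[{"offset":[0,0,0.0006],"twist":[0,0,0]},{"offset":[0,0,0.0012],"twist":[0,0,0]}]'
```

```text
t: 32.85
tool_pos: [0.5071, -0.3661, 0.0158]
tool_rot: [3.063, 0.694, 0.001]
contact_force: [-0.0, 0.3, -3.6]
opening: 0.0369
grip_force: 50.7
t: 33.1
tool_pos: [0.507, -0.3662, 0.0146]
tool_rot: [3.063, 0.694, 0.001]
contact_force: [0.3, 0.6, -0.4]
opening: 0.037
grip_force: 51.0
```

```bash
python3 -m crank '[{"offset":[0,0,0.0004],"twist":[0,0,0]},{"offset":[0,0,0.0006],"twist":[0,0,0]},{"offset":[0,0,0.0006],"twist":[0,0,0]}]'
```

```text
t: 33.48
tool_pos: [0.5071, -0.3662, 0.0145]
tool_rot: [3.063, 0.694, 0.001]
contact_force: [-1.7, 0.5, 4.3]
opening: 0.0368
grip_force: 52.7
```

```bash
python3 -m crank '[{"offset":[0,0,0],"twist":[0,0,0]},{"offset":[0,0,0],"twist":[0,0,0]},{"offset":[0,0,0],"twist":[0,0,0]},{"offset":[0,0,0],"twist":[0,0,0]},{"offset":[0,0,-0.02],"twist":[0,0,0]},{"offset":[0,0,-0.06],"twist":[0,0,0]},{"offset":[0,0,-0.12],"twist":[0,0,0]},{"offset":[0,0,-0.15],"twist":[0,0,0]},{"offset":[0,0,-0.15],"twist":[0,0,0]},{"offset":[0,0,-0.15],"twist":[0,0,0]}]' 1
python3 - <<'E'
from h import *
im=get_image("wrist"); cv2.imwrite("pics/w10.png",im[...,::-1])
E
```

```text
t: 34.72
tool_pos: [0.5063, -0.3655, 0.163]
tool_rot: [-3.063, -0.694, 0.001]
contact_force: [-0.1, 0.6, -1.5]
opening: 0.0858
grip_force: 0.0
```

View pics/w10.png

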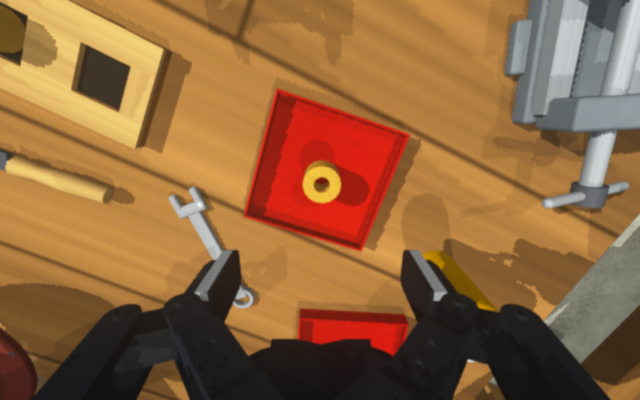

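The bush stands upright in the middle of the target tray at about (322,184), its recess is empty, and the gripper is clear. Handing in.

```bash
python3 -c "
from station import *
print(finish_job())"
```

```text
the job is handed in; nothing more can be done
None
```

The right-hand bush (recess_right) is the bad one: the pin stopped 12 mm in, pressed there at about 7 N; the gauge is upright in its block, the bad bush upright in the red tray, the other two passed to the collar and stay put, and the job was handed in at about 35 s.

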